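# Tap the boss of the teal rocker cover

### The arm

A 6-joint arm with a two-finger parallel gripper is mounted at the origin on the work surface. World frame = base frame: x ahead of the robot, y to its left, z up, the work surface at z = 0. Lengths are in mm, angles in rad, forces in N, time in s.
With the tool pointing down it reaches from about 350 to 850 mm from the base axis. Payload 8.1 kg.
Tool frame: the origin (TCP) lies at the very end of the fingers, on their centre line; the grasp point (between the pads) lies 19 mm behind it; z points along the fingers, y is the direction in which the jaws open and shut (so a half turn about z gives the same grasp; the last joint's range is limited). The gripper opens to 85 mm and grips with 20 to 120 N. Pads are 22 mm wide; open, the fingers measure 114 mm over their backs; the gripper's body (76 mm by 85 mm) begins 54 mm behind the grasp point. The pads swing forward as they close: fully open they stand 13 mm farther back than shut.
Start: joints at [1.223, 0.13, 1.488, -0, 1.523, -0.085], TCP at [155.849, 579.41, 231.292] pointing down, gripper open.
Joint ranges: [-2.96, 2.96], [-0.89, 2.26], [0.02, 2.5], [-1.34, 4.48], [0, 2.73], [-2.66, 2.66]. Speed limits (rad/s): [2.39, 2.39, 2.79, 3.14, 3.14, 3.14].

### API

Orientations are given as a rotation vector (axis times angle).
In Python, from cell import arm, get_image, get_calibration, workorder gives the robot as it stands.
- The arm moves only by the tool drive_tool, never from a script. Its arguments are lists of equal length, an entry for each row: "jaw": the closure, from -1 (fully open) to 1 (shut); "offset": the shift along the tool's x, y, z normalised to -1 to 1, where 1 is 40 cm, a list of three; "twist": the turn, a rotation vector about the tool's x, y, z normalised to -1 to 1, where 1 is pi rad, a list of three. In form: {"jaw": [jaw, ...], "offset": [[x, y, z], ...], "twist": [[wx, wy, wz], ...]}. A call has 1 to 12 rows; each row is the pose to reach, as a shift and turn from the pose measured when the call began, along the tool's axes at that moment, turning the shorter way round; what a row does not reach only later rows make up. A row lasts 1/10 s, in which the tool goes at most 50 mm and 8.59 degrees, less where a joint would pass 70% of its speed; a pose out of reach is approached as far as the arm can. A call with a number of a shift or a turn outside -1 to 1 is refused whole. A call with a gripper value outside its range is refused whole. The fingers move at their own pace and stop on an object; "grip_force" is the grip in N (left out, the last holds). Time passes only in rows, so rows that repeat a pose let the fingers close. It gives the time, the measured TCP pose, the force and the opening at its end, in the units of the state.
- arm.read_state(): the state, without advancing time (a new reading comes with each control period).
- get_image(name): name is "side" or "top" or "wrist"; returns (picture, depth): 480x640x3 uint8, blue, green, red; 480x640 float32, mm along the optical axis (not along the pixel's ray), 0 where there is no reading.
- get_calibration(name): a dict with "mtx" (3x3 intrinsics, pixels), "cam_to_world" (4x4, takes a point from camera to world coordinates). Camera axes: x right, y down, z forward; pixel columns grow to the right and rows downward; lengths in mm; the calibration is good to about 2 mm. A picture is of the moment at which its call begins: read the wrist's pose just before it. get_calibration takes no time and is no camera call; for the wrist camera it gives the pose at the moment of the call.
- workorder.sign_off(): hands the job in, once; it reports no verdict.
The state is a dict: "t": time; "qpos": joint angles; "qvel": joint speeds; "joint_torque": joint torques, N m; "ee_pos": TCP position; "ee_rot": TCP orientation; "force": force on the tool from outside, world axes, zero at the start; "torque": the same for the moment, N m; "width": finger opening in mm.
Only numpy, scipy, OpenCV 4.12 (cv2) and the standard library are available. Lean on these libraries where they do the work, as an engineer would, in place of code of your own. Each camera call takes 0.05 s, during which the arm holds its last target.

### The job

Cut the thread in the boss of the teal rocker cover: turn the crank of its tapping jig clockwise (seen from above) half a turn forward from the white mark to the red one, a quarter turn back to the yellow one, then half a turn forward over red to the blue one, coming to a short stop at each mark, and let go of the crank there. Leave the crank of the jig with the bare aluminium cover alone.

Things in the scene. Friction and masses are not known exactly. Their poses are not given: they have to be found in the camera images.
- tap_teal (a joint): angle of tap and crank on the jig holding the teal (blue-green) rocker cover, rad; grows clockwise seen from above. Crank points to the white mark at 0, yellow 1.571, red 3.142, blue 4.712. Starts within 0.4 of 0, stays where left, range -1.0 to 5.6. Steady drag about 0.15 N m (3 N at the knob); the tap sinks 2 mm per turn. Crank arm: steel, 14 mm wide, top 141 mm above the bench.
- teal_axis (a point): point on the vertical tap axis of the teal cover's jig, 131 mm above the bench; does not turn with the crank. Jig frame, z up: white mark to its -x, yellow +y, red +x, blue -y, on a black 92 mm dial, top 126 mm above the bench. Jig bolted down: base 200 (x) x 145 mm, rocker cover 170 x 100 mm under a bridge. Crank hub on the axis reaches 143 mm.
- teal_knob (a point): grip point of the teal jig's crank knob: black upright round knob, 24 mm diameter, 52 mm tall (142 to 194 mm above the bench), 55 mm from the tap axis. Point on the knob's axis, 170 mm above the bench. The knob swivels freely on its pin: a gripper holding it from above can go round the circle without turning. Its orientation means nothing.
- bare_knob (a point): the same point on the crank knob of the other, like jig, which holds a bare aluminium rocker cover; not to be moved
Mind the look-alikes: they are no part of the job. Leave any orange or pink look-alike of the part that bears tap_teal alone.

How it is judged (in metres and radians):
On the way, in this order (a step that is already met when the one before it is completed fails the run):
1. the teal cover's crank is stopped at the red mark (within 17 degrees) (value of joint tap_teal between 2.84 and 3.44 rad and velocity of joint tap_teal between -0.2 and 0.2 rad/s), for 0.2 s.
2. it is stopped a quarter turn back, at the yellow mark (within 17 degrees) (value of joint tap_teal between 1.27 and 1.87 rad and velocity of joint tap_teal between -0.2 and 0.2 rad/s), for 0.2 s.
At the end, for the whole second after the job is handed in: the teal cover's crank rests at the blue mark (joint 4.71, within 0.3 rad or 17 degrees), released; the other jig's crank is where it was (value of joint tap_teal between 4.41 and 5.01 rad and velocity of joint tap_teal between -0.05 and 0.05 rad/s and distance of bare_knob from where it was at the start of the episode below 0.015 m); the robot touches nothing.
It fails at once if the crank of the bare cover's jig is moved by more than 15 mm (distance of bare_knob from where it was at the start of the episode above 0.015 m).
It also fails if it takes over 45 s, if anything falls off the work surface, if the arm or the gripper's body presses on something with over 40 N, if the wrist force passes 120 N, or if a joint passes its speed limit or range.

## Working session

There is one attempt and no reset: what is moved stays moved. The work goes in short steps, Python scripts to look and compute and a tool call to move; the robot and the scene stay as the last step left them, time stands still between calls to the robot, and variables do not carry over. Pictures are saved under pics/ and viewed, and the job is handed in when it is done.

Besides the shell and the picture viewer there is one more tool, called after "Emit:" by a JSON object that holds its "name" and its "arguments", one argument or row to a line. drive_tool: Moves the arm, as the interface text tells. Its arguments: {"type":"object","properties":{"jaw":{"type":"array"},"offset":{"type":"array"},"twist":{"type":"array"},"grip_force":{"type":"number"}},"required":["jaw","offset","twist"]}

```bash
mkdir -p pics; ls; python3 - <<'E'
from cell import arm,get_image,get_calibration
import cv2,numpy as np
s=arm.read_state();print(s)
for n in("top","side"):
    im,d=get_image(n);cv2.imwrite(f"pics/{n}0.png",im);np.save(f"pics/{n}0.npy",d);c=get_calibration(n);print(n,np.round(c["mtx"],1).tolist(),np.round(c["cam_to_world"],3).tolist())
E
```

```text
pics
{'t': 0.0, 'qpos': array([ 1.22259957e+00,  1.31138268e-01,  1.48926761e+00,  3.34657481e-05,
        1.52297917e+00, -8.54326821e-02]), 'qvel': array([-2.27128763e-05, -1.86346574e-03, -2.23971598e-03, -2.71339554e-04,
       -1.12939871e-03,  3.98110271e-04]), 'joint_torque': array([ 1.61631109e-03, -5.69413733e+01, -5.00542796e+01, -1.85996805e-04,
        1.50550558e-02,  2.76347419e-05]), 'ee_pos': array([155.65333329, 578.90611014, 230.26449858]), 'ee_rot': array([-4.11510036e-01, -3.11410160e+00,  2.73791995e-03]), 'force': array([ 0.55811541,  0.39009627, -0.14672536]), 'torque': array([ 0.01129004, -0.00786959, -0.02044414]), 'width': 85.48283164036205}
top [[452.6, 0.0, 317.7], [0.0, 452.6, 240.7], [0.0, 0.0, 1.0]] [[0.0, -0.988, 0.151, 228.943], [-1.0, 0.002, 0.015, -36.312], [-0.015, -0.151, -0.988, 997.836], [0.0, 0.0, 0.0, 1.0]]
side [[590.1, 0.0, 309.5], [0.0, 590.1, 250.6], [0.0, 0.0, 1.0]] [[0.917, -0.242, 0.317, -17.755], [-0.399, -0.543, 0.739, -963.715], [-0.007, -0.804, -0.595, 882.512], [0.0, 0.0, 0.0, 1.0]]
```

View pics/top0.png

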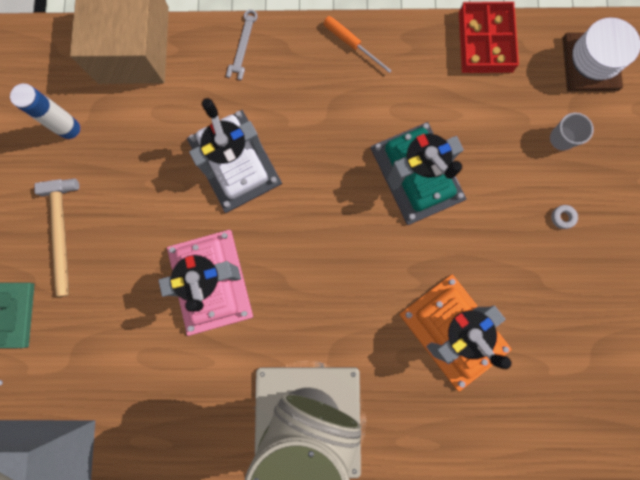

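View pics/side0.png

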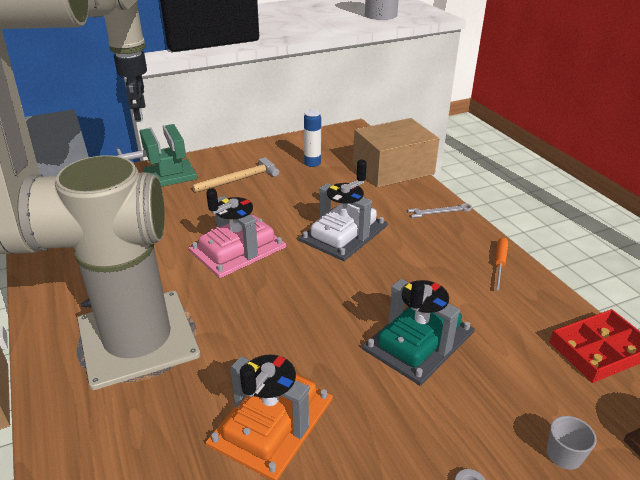

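Top view: there are four jigs, teal (430,160), bare aluminium (228,150), pink (200,280) and orange (465,330). The teal/dark-green cover with grey base at (430,160) is the one. I'll confirm that in a crop and measure it.

```bash
cat > h.py <<'E'
import numpy as np,cv2
from cell import arm,get_image,get_calibration
def world(n,d,uv=None,cal=None):
    c=cal or get_calibration(n);K=c["mtx"];T=c["cam_to_world"]
    v,u=np.mgrid[:480,:640]
    p=np.stack([(u-K[0,2])/K[0,0]*d,(v-K[1,2])/K[1,1]*d,d],-1)
    return p@T[:3,:3].T+T[:3,3]
E
python3 - <<'E'
from h import *
for n,(x0,x1,y0,y1) in {"top":(365,480,105,235),"side":(355,485,265,385)}.items():
    im=cv2.imread(f"pics/{n}0.png");d=np.load(f"pics/{n}0.npy");P=world(n,d)
    m=np.zeros((480,640),bool);m[y0:y1,x0:x1]=1;m&=d>0
    hsv=cv2.cvtColor(im,cv2.COLOR_BGR2HSV)
    k=m&(P[...,2]>150);print(n,"knob",k.sum(),P[k].min(0).round(),P[k].max(0).round())
    t=k&(P[...,2]>188);print(" top",t.sum(),P[t].mean(0).round(1))
    dl=m&(abs(P[...,2]-126)<6)
    print(" dial",dl.sum(),P[dl].min(0).round(),P[dl].max(0).round())
    for nm,lo,hi in(("yellow",22,35),("red",0,8),("blue",100,125)):
        q=dl&(hsv[...,0]>=lo)&(hsv[...,0]<=hi)&(hsv[...,1]>120)&(hsv[...,2]>80)
        print(" ",nm,q.sum(),np.median(P[q],0).round(1) if q.any() else 0)
    # dial circle fit
    c=cv2.minEnclosingCircle(P[dl][:,:2].astype(np.float32));print(" circle",c)
    cv2.imwrite(f"pics/{n}crop.png",cv2.resize(im[y0:y1,x0:x1],None,fx=4.5,fy=4.5,interpolation=cv2.INTER_CUBIC))
E
```

```text
top knob 217 [ 480. -288.  150.] [ 503. -266.  198.]
 top 119 [ 490.7 -277.2  193.1]
 dial 1573 [ 490. -313.  120.] [ 582. -176.  132.]
  yellow 122 [ 522.2 -214.9  127.3]
  red 99 [ 566.  -233.6  127.2]
  blue 108 [ 548.9 -275.5  127.3]
 circle ((536.64404296875, -244.0974884033203), 70.5277328491211)
side knob 291 [ 478. -293.  151.] [ 502. -271.  195.]
 top 82 [ 489.4 -282.   191.5]
 dial 802 [ 485. -315.  120.] [ 583. -185.  132.]
  yellow 32 [ 518.4 -211.9  125. ]
  red 53 [ 566.9 -234.3  125.2]
  blue 67 [ 548.7 -277.5  125.2]
 circle ((533.048583984375, -250.63189697265625), 67.9334945678711)
```

View pics/topcrop.png

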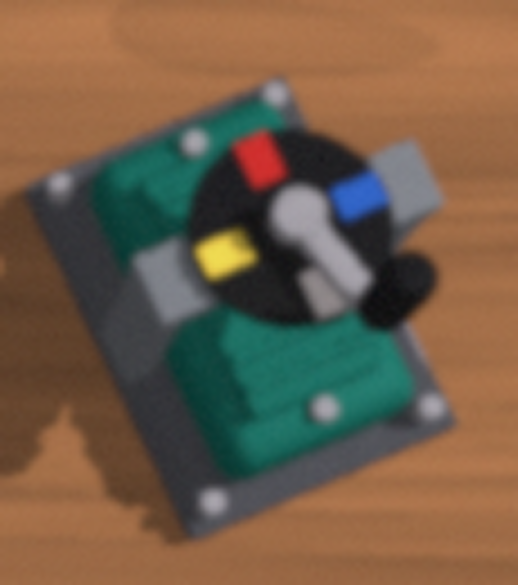

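View pics/sidecrop.png

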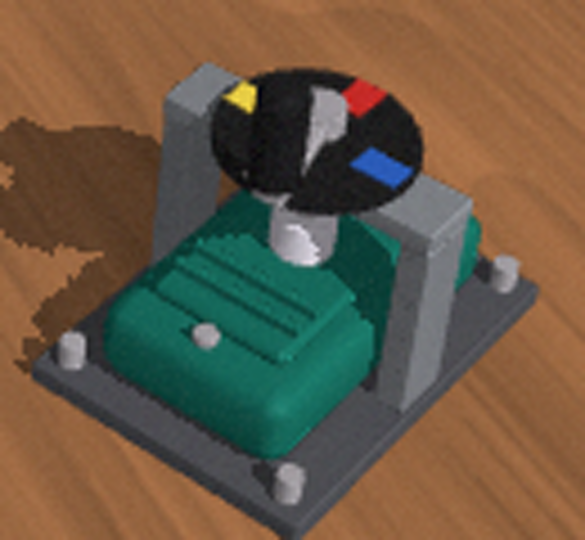

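The crops confirm it: teal cover, crank between blue and white, about 0.3 rad before the white mark. I'll work out the approach with a waypoint, then look with the wrist camera.

```bash
cat >> h.py <<'E'
from scipy.spatial.transform import Rotation as Ro
def rel(p,yaw_deg=0,R1=None):
    s=arm.read_state();R=Ro.from_rotvec(s["ee_rot"])
    if R1 is None: R1=Ro.from_euler('z',yaw_deg,degrees=True)*R
    o=R.inv().apply(np.array(p)-s["ee_pos"])/400
    w=(R.inv()*R1).as_rotvec()/np.pi
    return o.round(4).tolist(),w.round(4).tolist()
E
python3 - <<'E'
from h import *
s=arm.read_state();print(Ro.from_rotvec(s["ee_rot"]).as_matrix().round(3))
c=get_calibration("wrist");print(c["mtx"].round(0).tolist(),c["cam_to_world"].round(2).tolist())
print(rel((430,300,290),-45));print(rel((500,0,290),-75));print(rel((460,-240,300),-100))
E
```

```text
[[-0.966  0.26  -0.001]
 [ 0.26   0.966 -0.002]
 [ 0.    -0.002 -1.   ]]
[[334.0, 0.0, 320.0], [0.0, 334.0, 238.0], [0.0, 0.0, 1.0]] [[0.26, 0.92, 0.31, 77.34], [0.97, -0.25, -0.08, 599.13], [-0.0, 0.32, -0.95, 372.5], [0.0, 0.0, 0.0, 1.0]]
([-0.8434, -0.4954, -0.1484], [-0.0, 0.0004, 0.25])
([-1.2072, -1.1742, -0.1473], [-0.0001, 0.0007, 0.4167])
([-1.2665, -1.7796, -0.1713], [-0.0001, 0.0009, 0.5556])
```

Emit:
{"name": "drive_tool", "arguments": {
  "jaw": [-1,-1,-1,-1,-1,-1,-1,-1,-1,-1],
  "offset": [
    [-0.843,-0.495,-0.148],
    [-0.843,-0.495,-0.148],
    [-0.843,-0.495,-0.148],
    [-0.843,-0.495,-0.148],
    [-0.843,-0.495,-0.148],
    [-0.843,-0.495,-0.148],
    [-0.843,-0.495,-0.148],
    [-0.843,-0.495,-0.148],
    [-0.843,-0.495,-0.148],
    [-0.843,-0.495,-0.148]
  ],
  "twist": [
    [0,0,0.25],
    [0,0,0.25],
    [0,0,0.25],
    [0,0,0.25],
    [0,0,0.25],
    [0,0,0.25],
    [0,0,0.25],
    [0,0,0.25],
    [0,0,0.25],
    [0,0,0.25]
  ]
}}

```text
t: 1.1
ee_pos: [430.3, 299.5, 289.5]
ee_rot: [-1.576, -2.717, 0.003]
force: [-0.4, -0.0, -0.4]
width: 85.2
```

```bash
python3 - <<'E'
from h import *
s=arm.read_state();print(s['t'],s['ee_pos'],s['qpos'].round(2))
print(rel((490,0,290),-30))
E
```

```text
1.1 [430.27781681 299.50706888 289.47400523] [ 0.51 -0.09  1.61 -0.    1.63 -0.01]
([-0.724, -0.2424, -0.0004], [0.0001, 0.0003, 0.1667])
```

Emit:
{"name": "drive_tool", "arguments": {
  "jaw": [-1,-1,-1,-1,-1,-1,-1,-1],
  "offset": [
    [-0.724,-0.242,0],
    [-0.724,-0.242,0],
    [-0.724,-0.242,0],
    [-0.724,-0.242,0],
    [-0.724,-0.242,0],
    [-0.724,-0.242,0],
    [-0.724,-0.242,0],
    [-0.724,-0.242,0]
  ],
  "twist": [
    [0,0,0.167],
    [0,0,0.167],
    [0,0,0.167],
    [0,0,0.167],
    [0,0,0.167],
    [0,0,0.167],
    [0,0,0.167],
    [0,0,0.167]
  ]
}}

```text
t: 1.9
ee_pos: [489.9, 0.2, 289.2]
ee_rot: [-2.227, -2.214, 0.004]
force: [-0.2, 0.8, -0.3]
width: 85.6
```

```bash
python3 - <<'E'
from h import *
s=arm.read_state();print(s['t'],s['ee_pos'],s['qpos'].round(2))
print(rel((490,-240,290),-30))
E
```

```text
1.9 [4.89877108e+02 2.04570322e-01 2.89243795e+02] [-0.1  -0.19  1.69 -0.    1.64 -0.1 ]
([-0.6005, 0.004, -0.0014], [0.0002, 0.0004, 0.1667])
```

Emit:
{"name": "drive_tool", "arguments": {
  "jaw": [-1,-1,-1,-1,-1,-1,-1,-1],
  "offset": [
    [-0.6,0.004,0],
    [-0.6,0.004,0],
    [-0.6,0.004,0],
    [-0.6,0.004,0],
    [-0.6,0.004,0],
    [-0.6,0.004,0],
    [-0.6,0.004,0],
    [-0.6,0.004,0]
  ],
  "twist": [
    [0,0,0.167],
    [0,0,0.167],
    [0,0,0.167],
    [0,0,0.167],
    [0,0,0.167],
    [0,0,0.167],
    [0,0,0.167],
    [0,0,0.167]
  ]
}}

```text
t: 2.7
ee_pos: [490.7, -237.3, 289.3]
ee_rot: [-2.723, -1.564, 0.004]
force: [0.3, -0.2, -0.3]
width: 85.5
```

```bash
python3 - <<'E'
from h import *
s=arm.read_state();print(s['t'],s['ee_pos'],s['qpos'].round(2))
c=get_calibration("wrist");im,d=get_image("wrist");cv2.imwrite("pics/w1.png",im)
P=world("wrist",d,cal=c);ok=d>0
hsv=cv2.cvtColor(im,cv2.COLOR_BGR2HSV)
reg=ok&(np.hypot(P[...,0]-535,P[...,1]+245)<75)
k=reg&(P[...,2]>155)&(P[...,2]<200);print("knob",k.sum(),P[k].min(0).round(),P[k].max(0).round())
t=k&(P[...,2]>187);print(t.sum(),P[t].mean(0).round(1),P[t].min(0).round(1),P[t].max(0).round(1))
dl=reg&(abs(P[...,2]-126)<4)
for nm,lo,hi in(("yellow",22,35),("red",0,8),("blue",100,125)):
    q=dl&(hsv[...,0]>=lo)&(hsv[...,0]<=hi)&(hsv[...,1]>120)&(hsv[...,2]>80)
    v,u=np.nonzero(q);print(nm,q.sum(),P[q].mean(0).round(1) if q.any() else 0,u.mean().round(),v.mean().round())
q=reg&(abs(P[...,2]-142)<3);print("arm",q.sum(),P[q].min(0),P[q].max(0))
E
```

```text
2.7 [ 490.71237631 -237.29800052  289.27120681] [-0.54 -0.03  1.55 -0.    1.62 -0.02]
knob 1005 [ 482. -290.  155.] [ 505. -269.  195.]
595 [ 493.6 -278.8  192.1] [ 481.8 -290.1  187. ] [ 504.2 -269.2  195. ]
yellow 507 [ 523.3 -218.   126.1] 339.0 181.0
red 498 [ 566.9 -235.1  126.1] 391.0 173.0
blue 427 [ 549.6 -278.1  126.1] 394.0 222.0
arm 1086 [ 486.54634577 -280.6695436   139.00845423] [ 548.73728315 -236.16646474  144.86675665]
```

View pics/w1.png

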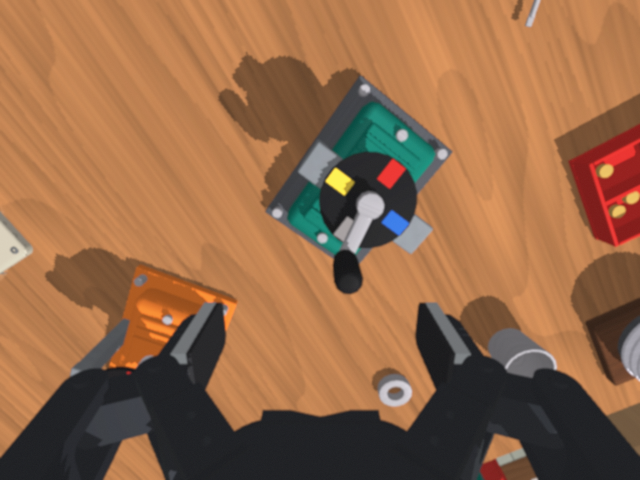

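Wrist picture: teal knob at (348,270), marks yellow (339,181), red (391,173), blue (394,222), white just left of the crank at about (344,228). Axis is about (536.3,-247.5), knob about (492.5,-280), joint about -0.22. Next I'll compute the descent.

```bash
python3 - <<'E'
from h import *
for z in(230,185,153):print(rel((492.5,-280,z)))
E
```

```text
([-0.0895, 0.0578, 0.1486], [0.0, 0.0, 0.0])
([-0.0894, 0.0581, 0.2611], [0.0, 0.0, 0.0])
([-0.0892, 0.0582, 0.3411], [0.0, 0.0, 0.0])
```

Emit:
{"name": "drive_tool", "arguments": {
  "jaw": [-1,-1,-1,-1,-1,-1,-1,-1,-1],
  "offset": [
    [-0.0895,0.058,0.14],
    [-0.0895,0.058,0.14],
    [-0.0895,0.058,0.14],
    [-0.0895,0.058,0.2],
    [-0.0895,0.058,0.25],
    [-0.089,0.058,0.3],
    [-0.089,0.058,0.341],
    [-0.089,0.058,0.341],
    [-0.089,0.058,0.341]
  ],
  "twist": [
    [0,0,0],
    [0,0,0],
    [0,0,0],
    [0,0,0],
    [0,0,0],
    [0,0,0],
    [0,0,0],
    [0,0,0],
    [0,0,0]
  ]
}}

```text
t: 3.65
ee_pos: [492.9, -279.5, 153.9]
ee_rot: [-2.723, -1.566, 0.003]
force: [-0.2, -0.6, 0.1]
width: 85.3
```

```bash
python3 - <<'E'
from h import *
s=arm.read_state();print(s['t'],s['ee_pos'],s['force'],s['width'])
im,d=get_image("wrist");cv2.imwrite("pics/w2.png",im)
E
```

```text
3.65 [ 492.85974562 -279.48664027  153.91068877] [-0.1613612  -0.64894194  0.08021809] 85.30025126052726
```

View pics/w2.png

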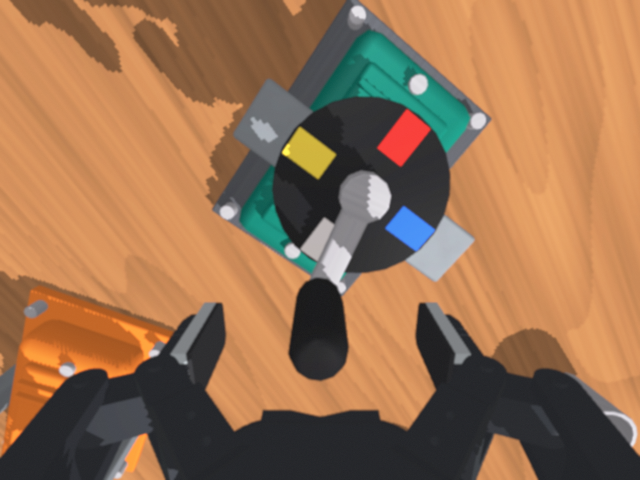

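The knob at (318,340) is centred between the fingers at (205,340) and (435,340). Closing on it.

Emit:
{"name": "drive_tool", "arguments": {
  "jaw": [1,1,1,1,1,1,1,1],
  "offset": [
    [0,0,0],
    [0,0,0],
    [0,0,0],
    [0,0,0],
    [0,0,0],
    [0,0,0],
    [0,0,0],
    [0,0,0]
  ],
  "twist": [
    [0,0,0],
    [0,0,0],
    [0,0,0],
    [0,0,0],
    [0,0,0],
    [0,0,0],
    [0,0,0],
    [0,0,0]
  ],
  "grip_force": 40
}}

```text
t: 4.5
ee_pos: [493.2, -280.1, 154.9]
ee_rot: [2.723, 1.565, -0.002]
force: [-3.6, -0.8, 4.3]
width: 22.7
```

```bash
cat >> h.py <<'E'
C=np.array([536.3,-247.5]);W=203.4
def joint(p,C=C): return np.deg2rad(W)-np.arctan2(p[1]-C[1],p[0]-C[0])%(2*np.pi)
def arc(qs,z=153.5,r=55,C=C):
    for q in qs:
        a=np.deg2rad(W)-q;print([float(round(x,3)) for x in rel((C[0]+r*np.cos(a),C[1]+r*np.sin(a),z))[0]],end=", ")
    print()
E
python3 - <<'E'
from h import *
s=arm.read_state();print(s['t'],s['ee_pos'],s['force'],s['width'],joint(s['ee_pos']),np.hypot(*(s['ee_pos'][:2]-C)))
arc(np.linspace(-.1,1.15,12))
E
```

```text
4.5 [ 493.24797595 -280.08336983  154.87260309] [-3.60884602 -0.81538798  4.27794723] 22.740196534532377 -0.2394554785869829 53.9921546488023
[0.006, -0.018, 0.003], [0.015, -0.031, 0.003], [0.025, -0.043, 0.003], [0.036, -0.054, 0.003], [0.049, -0.063, 0.003], [0.063, -0.071, 0.003], [0.077, -0.077, 0.003], [0.092, -0.082, 0.003], [0.107, -0.084, 0.003], [0.123, -0.086, 0.003], [0.138, -0.085, 0.003], [0.154, -0.082, 0.003],
```

Emit:
{"name": "drive_tool", "arguments": {
  "jaw": [1,1,1,1,1,1,1,1,1,1,1,1],
  "offset": [
    [0.006,-0.018,0],
    [0.015,-0.031,0],
    [0.025,-0.043,0],
    [0.036,-0.054,0],
    [0.049,-0.063,0],
    [0.063,-0.071,0],
    [0.077,-0.077,0],
    [0.092,-0.082,0],
    [0.107,-0.084,0],
    [0.123,-0.086,0],
    [0.138,-0.085,0],
    [0.154,-0.082,0]
  ],
  "twist": [
    [0,0,0],
    [0,0,0],
    [0,0,0],
    [0,0,0],
    [0,0,0],
    [0,0,0],
    [0,0,0],
    [0,0,0],
    [0,0,0],
    [0,0,0],
    [0,0,0],
    [0,0,0]
  ]
}}

```text
t: 5.7
ee_pos: [495.4, -209.6, 154.6]
ee_rot: [-2.723, -1.565, 0.004]
force: [-3.0, -1.4, 3.0]
width: 22.8
```

```bash
python3 - <<'E'
from h import *
s=arm.read_state();print(s['t'],s['ee_pos'],s['force'],s['width'],joint(s['ee_pos']),np.hypot(*(s['ee_pos'][:2]-C)))
c=get_calibration("wrist");im,d=get_image("wrist");cv2.imwrite("pics/w3.png",im)
arc(np.linspace(1.25,2.35,12),z=s['ee_pos'][2])
E
```

```text
5.7 [ 495.4410795  -209.56231962  154.5598094 ] [-3.01994922 -1.37978038  3.01450749] 22.788298973399204 1.15674900481834 55.75588737892551
[0.009, 0.005, 0.0], [0.022, 0.009, 0.0], [0.035, 0.016, -0.0], [0.046, 0.023, -0.0], [0.057, 0.032, -0.0], [0.067, 0.041, -0.0], [0.076, 0.051, -0.0], [0.084, 0.063, -0.0], [0.09, 0.075, -0.0], [0.096, 0.087, -0.0], [0.1, 0.101, -0.0], [0.103, 0.114, -0.0],
```

View pics/w3.png

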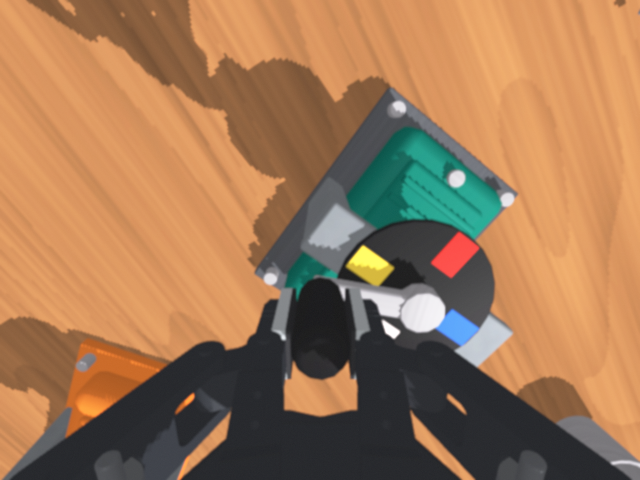

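The knob at (322,330) is still held, and the crank now lies between white (390,330) and yellow (370,265), as expected. Forces are low, so I'll continue.

Emit:
{"name": "drive_tool", "arguments": {
  "jaw": [1,1,1,1,1,1,1,1,1,1,1,1],
  "offset": [
    [0.009,0.005,0],
    [0.022,0.009,0],
    [0.035,0.016,0],
    [0.046,0.023,0],
    [0.057,0.032,0],
    [0.067,0.041,0],
    [0.076,0.051,0],
    [0.084,0.063,0],
    [0.09,0.075,0],
    [0.096,0.087,0],
    [0.1,0.101,0],
    [0.103,0.114,0]
  ],
  "twist": [
    [0,0,0],
    [0,0,0],
    [0,0,0],
    [0,0,0],
    [0,0,0],
    [0,0,0],
    [0,0,0],
    [0,0,0],
    [0,0,0],
    [0,0,0],
    [0,0,0],
    [0,0,0]
  ]
}}

```text
t: 6.95
ee_pos: [556.8, -195.0, 154.2]
ee_rot: [-2.721, -1.566, 0.002]
force: [-1.8, 4.5, 2.3]
width: 22.8
```

```bash
python3 - <<'E'
from h import *
s=arm.read_state();print(s['t'],s['ee_pos'],s['force'],s['width'],joint(s['ee_pos']),np.hypot(*(s['ee_pos'][:2]-C)))
arc(np.linspace(2.45,3.14,8),z=s['ee_pos'][2])
E
```

```text
6.95 [ 556.76493335 -195.01903772  154.18224866] [-1.80030507  4.4616459   2.33887279] 22.787107011279705 2.351015750015096 56.329964482043245
[-0.002, 0.014, -0.0], [-0.002, 0.028, -0.0], [-0.003, 0.041, -0.0], [-0.006, 0.054, -0.0], [-0.009, 0.067, -0.0], [-0.015, 0.08, -0.0], [-0.021, 0.092, -0.0], [-0.028, 0.103, -0.0],
```

Emit:
{"name": "drive_tool", "arguments": {
  "jaw": [1,1,1,1,1,1,1,1,1,1,1,1],
  "offset": [
    [-0.002,0.014,0],
    [-0.002,0.028,0],
    [-0.003,0.041,0],
    [-0.006,0.054,0],
    [-0.009,0.067,0],
    [-0.015,0.08,0],
    [-0.021,0.092,0],
    [-0.028,0.103,0],
    [-0.028,0.103,0],
    [-0.028,0.103,0],
    [-0.028,0.103,0],
    [-0.028,0.103,0]
  ],
  "twist": [
    [0,0,0],
    [0,0,0],
    [0,0,0],
    [0,0,0],
    [0,0,0],
    [0,0,0],
    [0,0,0],
    [0,0,0],
    [0,0,0],
    [0,0,0],
    [0,0,0],
    [0,0,0]
  ]
}}

```text
t: 8.15
ee_pos: [587.6, -226.1, 154.1]
ee_rot: [-2.723, -1.566, -0.0]
force: [6.4, -0.6, -2.8]
width: 22.8
```

```bash
python3 - <<'E'
from h import *
s=arm.read_state();print(s['t'],s['ee_pos'],s['force'],s['width'],joint(s['ee_pos']),np.hypot(*(s['ee_pos'][:2]-C)))
c=get_calibration("wrist");im,d=get_image("wrist");cv2.imwrite("pics/w4.png",im)
im,d=get_image("top");cv2.imwrite("pics/t4.png",cv2.resize(im[105:235,365:480],None,fx=4.5,fy=4.5))
E
```

```text
8.15 [ 587.57057359 -226.05526881  154.11042466] [ 6.41943355 -0.60375777 -2.75720778] 22.82315514268048 3.153846716144402 55.57470837856922
```

View pics/w4.png

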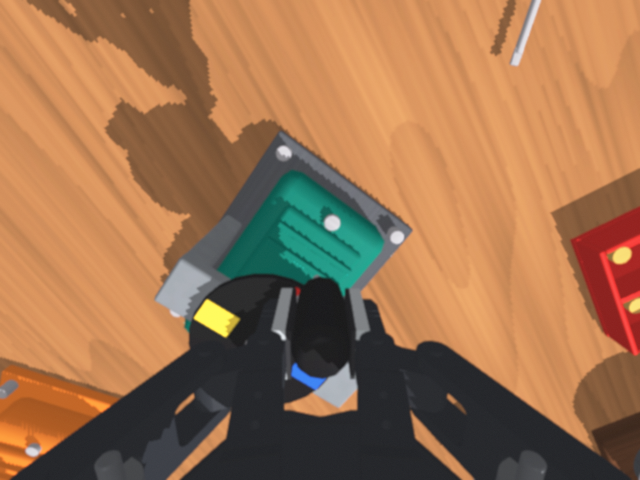

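The knob (322,330) covers the red mark (sliver of red at 298,290). Stopped there at q≈3.15 for over 0.3 s. Now back to yellow.

```bash
python3 - <<'E'
from h import *
s=arm.read_state();print(s['t'],s['qvel'].round(3),joint(s['ee_pos']))
arc(np.linspace(3.05,2.0,11),z=s['ee_pos'][2])
E
```

```text
8.25 [-0.     0.001 -0.    -0.001  0.     0.001] 3.1548419420938365
[0.007, -0.013, 0.0], [0.014, -0.025, 0.0], [0.019, -0.039, 0.0], [0.023, -0.053, 0.0], [0.026, -0.067, 0.0], [0.027, -0.081, 0.0], [0.026, -0.096, 0.0], [0.024, -0.11, 0.0], [0.021, -0.124, 0.0], [0.016, -0.138, 0.0], [0.01, -0.151, 0.0],
```

Emit:
{"name": "drive_tool", "arguments": {
  "jaw": [1,1,1,1,1,1,1,1,1,1,1],
  "offset": [
    [0.007,-0.013,0],
    [0.014,-0.025,0],
    [0.019,-0.039,0],
    [0.023,-0.053,0],
    [0.026,-0.067,0],
    [0.027,-0.081,0],
    [0.026,-0.096,0],
    [0.024,-0.11,0],
    [0.021,-0.124,0],
    [0.016,-0.138,0],
    [0.01,-0.151,0]
  ],
  "twist": [
    [0,0,0],
    [0,0,0],
    [0,0,0],
    [0,0,0],
    [0,0,0],
    [0,0,0],
    [0,0,0],
    [0,0,0],
    [0,0,0],
    [0,0,0],
    [0,0,0]
  ]
}}

```text
t: 9.35
ee_pos: [537.7, -191.3, 154.4]
ee_rot: [-2.722, -1.567, -0.003]
force: [3.2, 6.4, 1.1]
width: 22.6
```

```bash
python3 - <<'E'
from h import *
s=arm.read_state();print(s['t'],s['force'],joint(s['ee_pos']))
arc(np.linspace(1.9,1.57,4),z=s['ee_pos'][2])
E
```

```text
9.35 [3.23125271 6.388287   1.06126837] 2.00420170518988
[-0.01, -0.011, -0.0], [-0.019, -0.023, -0.0], [-0.03, -0.034, -0.0], [-0.042, -0.043, -0.0],
```

Emit:
{"name": "drive_tool", "arguments": {
  "jaw": [1,1,1,1,1,1,1,1,1],
  "offset": [
    [-0.01,-0.011,0],
    [-0.019,-0.023,0],
    [-0.03,-0.034,0],
    [-0.042,-0.043,0],
    [-0.042,-0.043,0],
    [-0.042,-0.043,0],
    [-0.042,-0.043,0],
    [-0.042,-0.043,0],
    [-0.042,-0.043,0]
  ],
  "twist": [
    [0,0,0],
    [0,0,0],
    [0,0,0],
    [0,0,0],
    [0,0,0],
    [0,0,0],
    [0,0,0],
    [0,0,0],
    [0,0,0]
  ]
}}

```text
t: 10.25
ee_pos: [513.4, -196.4, 154.4]
ee_rot: [-2.72, -1.566, -0.001]
force: [-3.8, 7.9, 6.1]
width: 23.2
```

```bash
python3 - <<'E'
from h import *
im,d=get_image("wrist");cv2.imwrite("pics/w5.png",im)
s=arm.read_state();print(s['t'],s['force'],joint(s['ee_pos']),s['qvel'].round(3))
arc(np.linspace(1.67,2.77,12),z=s['ee_pos'][2])
E
```

```text
10.3 [-4.36125295  7.69462005  6.1340758 ] 1.556835423278889 [-0.     0.002  0.     0.001 -0.001 -0.   ]
[0.011, 0.012, -0.0], [0.02, 0.021, -0.0], [0.029, 0.032, -0.0], [0.037, 0.044, -0.0], [0.043, 0.056, -0.0], [0.048, 0.069, -0.0], [0.052, 0.082, -0.0], [0.055, 0.095, -0.0], [0.056, 0.109, -0.0], [0.056, 0.123, -0.0], [0.054, 0.136, -0.0], [0.051, 0.15, -0.0],
```

View pics/w5.png

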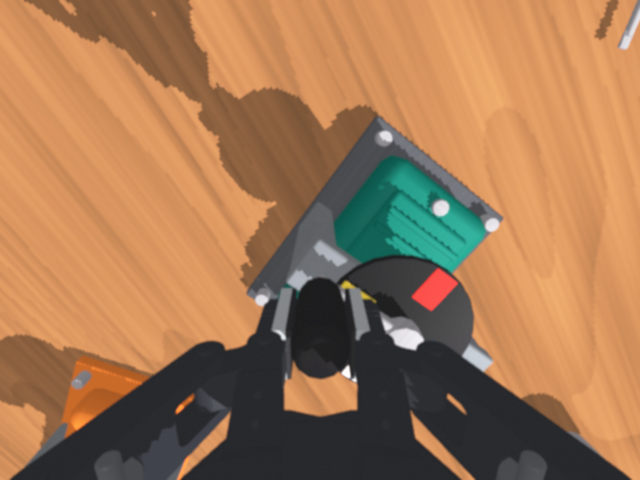

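The knob (322,330) is held beside the yellow mark (355,290), stopped at q≈1.56. Now forward over red to blue.

Emit:
{"name": "drive_tool", "arguments": {
  "jaw": [1,1,1,1,1,1,1,1,1,1,1,1],
  "offset": [
    [0.011,0.012,0],
    [0.02,0.021,0],
    [0.029,0.032,0],
    [0.037,0.044,0],
    [0.043,0.056,0],
    [0.048,0.069,0],
    [0.052,0.082,0],
    [0.055,0.095,0],
    [0.056,0.109,0],
    [0.056,0.123,0],
    [0.054,0.136,0],
    [0.051,0.15,0]
  ],
  "twist": [
    [0,0,0],
    [0,0,0],
    [0,0,0],
    [0,0,0],
    [0,0,0],
    [0,0,0],
    [0,0,0],
    [0,0,0],
    [0,0,0],
    [0,0,0],
    [0,0,0],
    [0,0,0]
  ]
}}

```text
t: 11.5
ee_pos: [575.9, -207.9, 154.1]
ee_rot: [-2.718, -1.566, -0.003]
force: [2.5, 6.8, 0.4]
width: 22.6
```

```bash
python3 - <<'E'
from h import *
s=arm.read_state();print(s['t'],s['force'],joint(s['ee_pos']),s['width'])
arc(np.linspace(2.87,3.97,12),z=s['ee_pos'][2])
E
```

```text
11.5 [2.4588166  6.82201534 0.36260221] 2.764403899710986 22.625026888746135
[-0.007, 0.013, -0.0], [-0.012, 0.026, -0.0], [-0.019, 0.038, -0.0], [-0.027, 0.049, -0.0], [-0.036, 0.059, -0.0], [-0.046, 0.069, -0.0], [-0.057, 0.077, -0.0], [-0.069, 0.084, -0.001], [-0.081, 0.09, -0.001], [-0.094, 0.095, -0.001], [-0.107, 0.099, -0.001], [-0.121, 0.101, -0.001],
```

Emit:
{"name": "drive_tool", "arguments": {
  "jaw": [1,1,1,1,1,1,1,1,1,1,1,1],
  "offset": [
    [-0.007,0.013,0],
    [-0.012,0.026,0],
    [-0.019,0.038,0],
    [-0.027,0.049,0],
    [-0.036,0.059,0],
    [-0.046,0.069,0],
    [-0.057,0.077,0],
    [-0.069,0.084,0],
    [-0.081,0.09,0],
    [-0.094,0.095,0],
    [-0.107,0.099,0],
    [-0.121,0.101,0]
  ],
  "twist": [
    [0,0,0],
    [0,0,0],
    [0,0,0],
    [0,0,0],
    [0,0,0],
    [0,0,0],
    [0,0,0],
    [0,0,0],
    [0,0,0],
    [0,0,0],
    [0,0,0],
    [0,0,0]
  ]
}}

```text
t: 12.7
ee_pos: [585.9, -270.4, 153.7]
ee_rot: [-2.718, -1.565, -0.001]
force: [-1.0, 4.1, -0.8]
width: 22.8
```

```bash
python3 - <<'E'
from h import *
s=arm.read_state();print(s['t'],s['force'],joint(s['ee_pos']),s['width'])
arc(np.linspace(4.07,4.71,7),z=s['ee_pos'][2])
E
```

```text
12.7 [-0.9768835   4.13096    -0.84634833] -2.2999265643273397 22.785686844720825
[-0.012, 0.002, -0.0], [-0.026, 0.001, -0.0], [-0.041, -0.002, -0.0], [-0.055, -0.005, -0.0], [-0.069, -0.011, -0.0], [-0.082, -0.017, -0.0], [-0.094, -0.025, -0.0],
```

Emit:
{"name": "drive_tool", "arguments": {
  "jaw": [1,1,1,1,1,1,1,1,1,1,1],
  "offset": [
    [-0.012,0.002,0],
    [-0.026,0.001,0],
    [-0.041,-0.002,0],
    [-0.055,-0.005,0],
    [-0.069,-0.011,0],
    [-0.082,-0.017,0],
    [-0.094,-0.025,0],
    [-0.094,-0.025,0],
    [-0.094,-0.025,0],
    [-0.094,-0.025,0],
    [-0.094,-0.025,0]
  ],
  "twist": [
    [0,0,0],
    [0,0,0],
    [0,0,0],
    [0,0,0],
    [0,0,0],
    [0,0,0],
    [0,0,0],
    [0,0,0],
    [0,0,0],
    [0,0,0],
    [0,0,0]
  ]
}}

```text
t: 13.8
ee_pos: [557.1, -297.4, 153.2]
ee_rot: [-2.715, -1.564, 0.001]
force: [-3.9, 7.3, 2.4]
width: 23.0
```

```bash
python3 - <<'E'
from h import *
im,d=get_image("wrist");cv2.imwrite("pics/w6.png",im)
s=arm.read_state();print(s['t'],s['force'],joint(s['ee_pos'])+2*np.pi,s['width'],s['ee_pos'])
E
```

```text
13.85 [-4.30984418  6.93947539  3.45523175] 4.726244937739438 23.161641135893927 [ 557.07471819 -297.39305251  153.23574928]
```

View pics/w6.png

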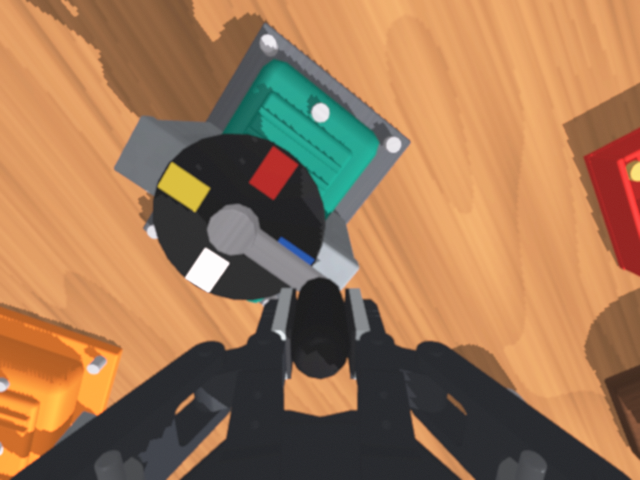

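The crank lies over the blue mark (295,252), opposite yellow (184,187), at q≈4.73. Releasing, then rising.

Emit:
{"name": "drive_tool", "arguments": {
  "jaw": [-1,-1,-1,-1,-1,-1,-1,-1,-1,-1,-1,-1],
  "offset": [
    [0,0,0],
    [0,0,0],
    [0,0,0],
    [0,0,0],
    [0,0,0],
    [0,0,0],
    [0,0,0],
    [0,0,-0.05],
    [0,0,-0.12],
    [0,0,-0.22],
    [0,0,-0.3],
    [0,0,-0.3]
  ],
  "twist": [
    [0,0,0],
    [0,0,0],
    [0,0,0],
    [0,0,0],
    [0,0,0],
    [0,0,0],
    [0,0,0],
    [0,0,0],
    [0,0,0],
    [0,0,0],
    [0,0,0],
    [0,0,0]
  ]
}}

```text
t: 15.05
ee_pos: [559.9, -299.6, 280.3]
ee_rot: [2.721, 1.568, 0.006]
force: [0.8, -0.3, 0.6]
width: 85.3
```

```bash
python3 - <<'E'
from h import *
s=arm.read_state();print(s['t'],s['ee_pos'],s['force'],s['width'])
c=get_calibration("wrist");im,d=get_image("wrist");cv2.imwrite("pics/w7.png",im)
P=world("wrist",d,cal=c)
k=(d>0)&(np.hypot(P[...,0]-535,P[...,1]+245)<80)&(P[...,2]>160)&(P[...,2]<200)
p=(P[k].min(0)+P[k].max(0))/2;print(k.sum(),p,joint(p)%(2*np.pi))
im,d=get_image("top");cv2.imwrite("pics/top7.png",im)
a=cv2.imread("pics/top0.png");print("bare diff",cv2.absdiff(a,im)[85:215,180:290].max(-1).max(), cv2.absdiff(a,im)[95:165,190:250].mean())
E
```

```text
15.05 [ 559.87527169 -299.58579011  280.28250186] [ 0.79329274 -0.30881316  0.56249986] 85.2791933847871
963 [ 557.75527043 -298.77139191  176.9593176 ] 4.724473785724811
bare diff 110 16.998650793650793
```

View pics/w7.png

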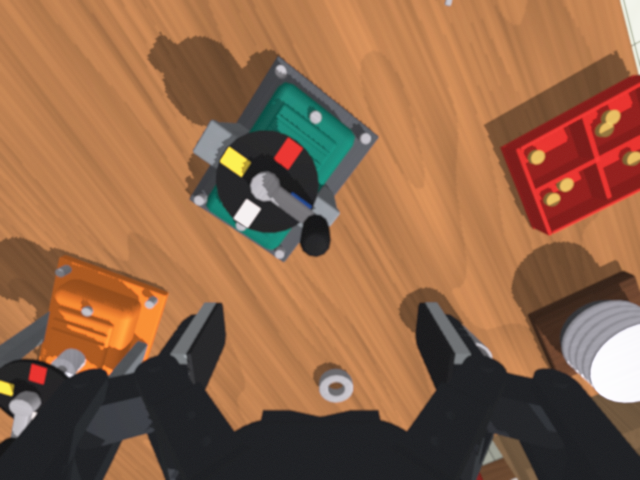

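View pics/top7.png

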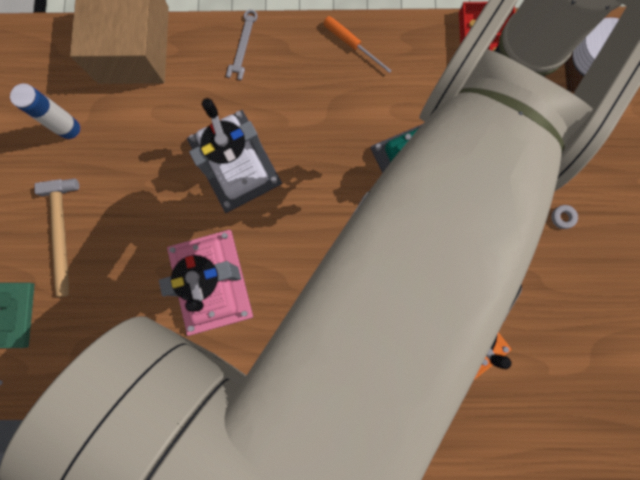

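The knob is free at (315,235) with the crank over blue, q≈4.72. The bare knob is still at (209,107); the difference there is shadow only. The gripper is clear, with about 0 N on it. Handing in.

```bash
python3 -c "
from cell import workorder;print(workorder.sign_off())"
```

```text
the job is handed in; nothing more can be done
None
```

I turned the teal jig's crank to red (about 3.15 rad), stopping there more than 0.3 s. Then I took it back to yellow (about 1.56 rad), stopping more than 0.4 s, and forward over red to blue. I let go of it there and handed the job in at about 15 s.

**Last checks:**
- **Teal crank:** after release the wrist camera put it at about 4.72 rad (target 4.71), at rest.
- **Gripper:** open and about 85 mm above the knob, with near-zero force. The wrist force stayed around 10 N or less in every reading.
- **Bare jig:** its knob shows at the same top-view pixel as at the start. A raw image difference there was not zero, and I put that down to the arm's shadow from viewing the picture.
- **Disagreement:** the top and side cameras differed by up to 5 mm on where the knob was. I used the wrist camera for the grasp and axis, and its grasp was centred.

The stop angles come from the measured tool position and the camera, because the joint itself cannot be read.

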